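# Push the tip box home in its corner locator

### The arm

A 6-joint arm with a two-finger parallel gripper is mounted at the origin on a cart in front of the work surface, level with it; the furniture and walls round the work are solid. World frame = base frame: x ahead of the robot, y to its left, z up, the work surface at z = 0. Lengths are in m, angles in rad, forces in N, time in s.
With the tool pointing down it reaches from about 0.225 to 0.725 m from the base axis. Payload 3.1 kg.
Tool frame: the origin (TCP) lies at the very end of the fingers, on their centre line; the grasp point (between the pads) lies manip.hold_point_z behind it (manip.hold_point_z is the distance from the TCP to the grasp point, in m); z points along the fingers, y is the direction in which the jaws open and shut (so a half turn about z gives the same grasp; the last joint's range is limited). The gripper opens to 85 mm and grips with 20 to 120 N. Pads are 22 mm wide; open, the fingers measure 114 mm over their backs; the gripper's body (76 mm by 85 mm) begins 54 mm behind the grasp point. The pads swing forward as they close: fully open they stand 13 mm farther back than shut.
Start: joints at [1.139, 0.048, 0.099, 1.622, 0, 1.443], TCP at [0.157, 0.501, 0.231] pointing down, gripper open.
Joint ranges: [-2.91, 2.91], [-0.99, 1.94], [-1.21, 1.42], [-2.12, 2.29], [-1.49, 1.47], [-3.14, 3.14]. Speed limits (rad/s): [2.79, 2.79, 3.14, 3.14, 3.14, 3.14].

### API

Orientations are given as a 3x3 rotation matrix whose columns are the frame's x, y, z axes.
In Python, from cell import read_state, cams, workorder, manip gives the robot as it stands.
- The arm moves only by the tool arm_command, never from a script. Its argument "targets" is a list of rows, each an object with "linear": the shift along the tool's x, y, z in units of 30 mm (1.0 is 30 mm), a list of three; "turn": the turn, a rotation vector about the tool's x, y, z in degrees, a list of three. A call has 1 to 12 rows; each row is the pose to reach, as a shift and turn from the pose commanded when the call began, along the tool's axes at that moment; what a row does not reach only later rows make up. A row lasts 1/12 s, in which the tool goes at most 41.7 mm and 7.16 degrees, less where a joint would pass 70% of its speed; a pose out of reach is approached as far as the arm can. A call with a gripper value outside its range is refused whole. "fingers" is the opening, from -1 (shut) to 1 (fully open), so that 0 is half open, set as the call begins (left out, the last holds). The fingers move at their own pace and stop on an object; "newtons" is the grip in N (left out, the last holds). Time passes only in rows, so rows that repeat a pose let the fingers close. It gives the time, the measured TCP pose, the force and the opening at its end, in the units of the state.
- read_state(): the state, without advancing time (a new reading comes with each control period).
- cams.get_image(name): name is "scene" or "side" or "wrist"; returns the picture (480x640x3 uint8, blue, green, red); there is no depth.
- cams.camera_model(name): a dict with "fx", "fy", "cx", "cy" (pixels), "k1" (the pictures are not rectified: a ray, as slopes to the right and down, at radius r is drawn at 1 + k1 r^2 times it, then the intrinsics apply), "camera_from_world" (4x4, takes a point from world to camera coordinates). Camera axes: x right, y down, z forward; pixel columns grow to the right and rows downward; lengths in m; the calibration is good to about 2 mm. A picture is of the moment at which its call begins: read the wrist's pose just before it. camera_model takes no time and is no camera call; for the wrist camera it gives the pose at the moment of the call.
- workorder.sign_off(): hands the job in, once; it reports no verdict.
The state is a dict: "t": time; "q": joint angles; "joint_vel": joint speeds; "joint_efforts": joint torques, N m; "tcp_pos": TCP position; "tool_rot": TCP orientation; "ft_force": force on the tool from outside, world axes, zero at the start; "moment": the same for the moment, N m; "finger_gap": finger opening in m.
Only numpy, scipy, OpenCV 4.12 (cv2) and the standard library are available. Lean on these libraries where they do the work, as an engineer would, in place of code of your own. Each camera call takes 0.05 s, during which the arm holds its last target.

### The job

Get the purple-lidded tip box ready for pipetting: push it along the bench with the fingers, without lifting or tipping it, into the corner of the blue L-shaped locator, until its far long side lies flush against the long fence and its left end is home against the short fence. Leave the amber bottle, the timer and the small black-capped bottle where they stand, and move clear of everything at the end.

Things in the scene. Friction and masses are not known exactly. Their poses are not given: they have to be found in the camera images.
- tip_box: Loose closed tip box, black with purple lid (shut for good), 0.1 kg: x from -41 to +43 mm, y -60 to +60 mm, 32 mm high; walls below the lid (under 25 mm) set in 1 mm. Origin under its centre at bench level, z up. It stands in front of the long fence, right of its home, its x axis within 0.35 rad of the locator's x. Slides with under 3 N.
- locator: Blue L-shaped fence fixed to the bench, 14 mm thick, 20 mm high, screw heads 3 mm more. Origin at the inner corner at bench level, z up. Long fence: 250 mm from the corner along -y (to the robot's right), inner face in plane x = 0, looking to -x (to the robot). Short fence: 100 mm from the corner along -x, inner face in plane y = 0, looking to -y. Yaw -0.12 to 0.3 rad.
- home (a point): Point fixed to the locator on the bench, 43 mm off the long fence and 60 mm off the short one (locator x = -43, y = -60 mm): the tip box's origin lies here when it is fully home, its axes then parallel to the locator's.
- amber_bottle: Loose amber bottle with white cap, 41 mm diameter, 85 mm high, left of the short fence; origin under its centre. Bystander.
- timer: Loose white bench timer, 26 x 64 x 60 mm (x, y, z), beyond the long fence; origin under its centre. Bystander.
- vial: Loose small amber bottle with black cap, 29 mm diameter, 64 mm high, to the right of the tip box; origin under its centre. Bystander.
Not all that is in view belongs to the job. Leave any yellow look-alike of the tip_box alone.

How it is judged:
At the end, for the whole second after the job is handed in: The tip box stands flat and at rest in the corner of the locator, no more than 4 mm from its home position off the long fence and 4 mm off the short fence, square to them within 0.05 rad; the three bystanders stand upright within 15 mm of where they were (x of tip_box in the frame of locator between -0.047 and -0.037 m and y of tip_box in the frame of locator between -0.064 and -0.055 m and angle between the x axis of tip_box and the x axis of locator, either way round below 0.05 rad and height (world z) of tip_box below 0.004 m and angle between tip_box's own z axis and vertical below 0.05 rad and linear speed of tip_box below 0.01 m/s and distance of each of amber_bottle, timer, vial from where it was at the start of the episode below 0.015 m and angle between each of amber_bottle, timer, vial's own z axis and vertical below 0.2 rad); the robot touches nothing.
It fails at once if the tip box is lifted off the bench (by over 10 mm) or tipped (over 0.2 rad) (height (world z) of tip_box above 0.01 m or angle between tip_box's own z axis and vertical above 0.2 rad).
It fails at once if the amber bottle is shifted by over 15 mm or knocked over (distance of amber_bottle from where it was at the start of the episode above 0.015 m or angle between amber_bottle's own z axis and vertical above 0.2 rad).
It fails at once if the timer is shifted by over 15 mm or knocked over (distance of timer from where it was at the start of the episode above 0.015 m or angle between timer's own z axis and vertical above 0.2 rad).
It fails at once if the small black-capped bottle is shifted by over 15 mm or knocked over (distance of vial from where it was at the start of the episode above 0.015 m or angle between vial's own z axis and vertical above 0.2 rad).
It also fails if it takes over 72 s, if anything falls off the work surface, if the arm or the gripper's body presses on something with over 40 N, if the wrist force passes 120 N, or if a joint passes its speed limit or range.

## Working session

There is one attempt and no reset: what is moved stays moved. The work goes in short steps, Python scripts to look and compute and a tool call to move; the robot and the scene stay as the last step left them, time stands still between calls to the robot, and variables do not carry over. Pictures are saved under pics/ and viewed, and the job is handed in when it is done.

Besides the shell and the picture viewer there is one more tool, called after "Emit:" by a JSON object that holds its "method" and its "body", one argument or row to a line. arm_command: Moves the arm, as the interface text tells. Its arguments: {"type":"object","properties":{"targets":{"type":"array"},"fingers":{"type":"number"},"newtons":{"type":"number"}},"required":["targets"]}

```bash
mkdir -p pics; ls; python3 - <<'E'
from cell import read_state,cams,manip
import cv2,numpy as np
np.set_printoptions(precision=4,suppress=True)
s=read_state();print(s)
print(manip.hold_point_z)
for n in ["scene","side","wrist"]:
    m=cams.camera_model(n);print(n,m)
    cv2.imwrite(f"pics/{n}0.png",cams.get_image(n))
E
```

```text
pics
{'t': 0.0, 'q': array([ 1.1392,  0.0487,  0.0976,  1.622 , -0.    ,  1.443 ]), 'joint_vel': array([-0.    ,  0.0016, -0.0001,  0.0016,  0.0003,  0.0012]), 'joint_efforts': array([ -0.0012, -33.8785,  32.0015,   0.0206,  -0.0003,  -0.    ]), 'tcp_pos': array([0.1568, 0.5004, 0.2301]), 'tool_rot': array([[-0.9542,  0.2991, -0.001 ],
       [ 0.2991,  0.9542, -0.0022],
       [ 0.0003, -0.0024, -1.    ]]), 'ft_force': array([ 0.2044, -0.4767, -0.5918]), 'moment': array([0.0041, 0.0275, 0.0067]), 'finger_gap': 0.08569091943528159}
0.0187
scene {'fx': 451.5035517131635, 'fy': 451.5035517131635, 'cx': 325.2181421115104, 'cy': 244.51698095928558, 'k1': -0.07449238018039074, 'camera_from_world': array([[-0.5027, -0.8642,  0.0214,  0.2633],
       [-0.502 ,  0.2717, -0.8211,  0.3259],
       [ 0.7037, -0.4235, -0.5704,  0.4435],
       [ 0.    ,  0.    ,  0.    ,  1.    ]])}
side {'fx': 453.5444517069144, 'fy': 453.5444517069144, 'cx': 313.05357103467895, 'cy': 233.77898339279892, 'k1': -0.02188411923658648, 'camera_from_world': array([[ 0.7928,  0.6094,  0.0137, -0.4307],
       [ 0.4667, -0.5924, -0.6567, -0.2807],
       [-0.3921,  0.527 , -0.754 ,  1.17  ],
       [ 0.    ,  0.    ,  0.    ,  1.    ]])}
wrist {'fx': 330.56665317445805, 'fy': 330.56665317445805, 'cx': 321.8096272808672, 'cy': 242.82602794478203, 'k1': 0.005098761015374609, 'camera_from_world': array([[ 0.2992,  0.9542, -0.0022, -0.5242],
       [ 0.9038, -0.2826,  0.3215, -0.0412],
       [ 0.3061, -0.0982, -0.9469,  0.3822],
       [ 0.    ,  0.    ,  0.    ,  1.    ]])}
```

View pics/scene0.png

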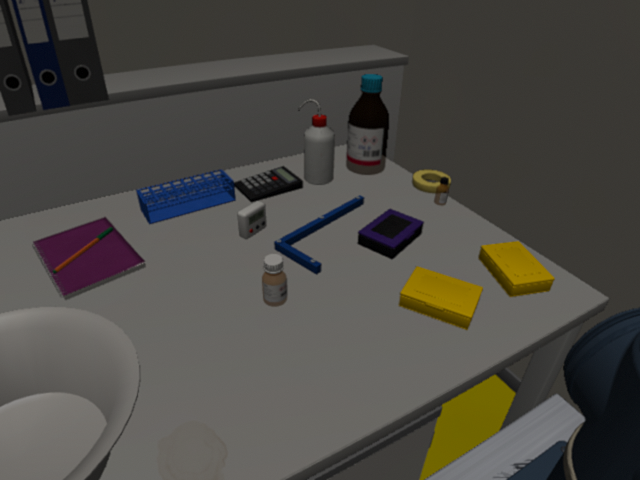

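View pics/side0.png

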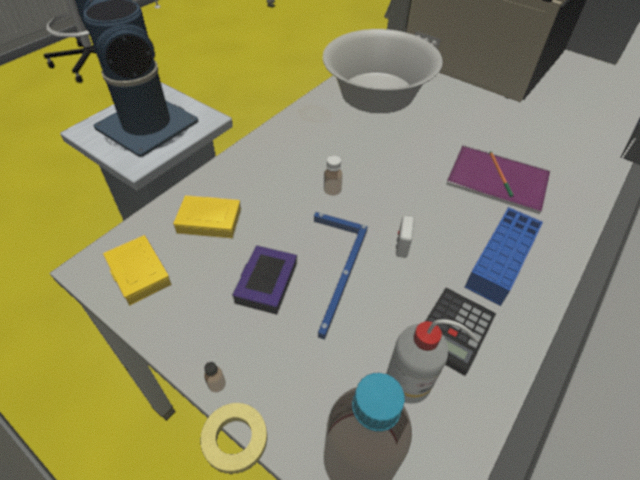

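View pics/wrist0.png

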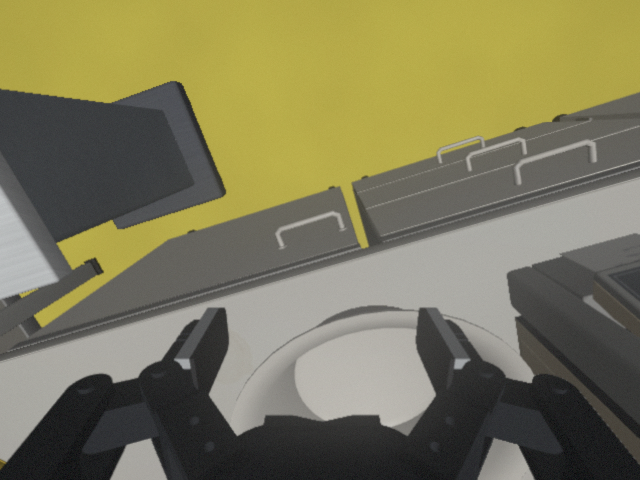

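The side view shows the tip box at about (266,278), the locator corner at (365,228), the amber bottle at (333,172), the timer at (405,235) and the vial at (212,376). The two yellow boxes are look-alikes. Next I'll measure these.

```bash
cat > h.py <<'E'
import numpy as np,cv2
from cell import read_state,cams,manip
np.set_printoptions(precision=4,suppress=True)
def px2w(m,uv,z):
    uv=np.atleast_2d(uv).astype(float)
    K=np.array([[m['fx'],0,m['cx']],[0,m['fy'],m['cy']],[0,0,1]])
    n=cv2.undistortPoints(uv[:,None],K,np.array([m['k1'],0,0,0.]))[:,0]
    T=np.array(m['camera_from_world']);R=T[:3,:3];c=-R.T@T[:3,3]
    d=np.c_[n,np.ones(len(n))]@R
    return c+d*((z-c[2])/d[:,2])[:,None]
def w2px(m,p):
    p=np.atleast_2d(p);T=np.array(m['camera_from_world'])
    K=np.array([[m['fx'],0,m['cx']],[0,m['fy'],m['cy']],[0,0,1]])
    return cv2.projectPoints(p.astype(float),cv2.Rodrigues(T[:3,:3])[0],T[:3,3],K,np.array([m['k1'],0,0,0.]))[0][:,0]
E
python3 - <<'E'
from h import *
m=cams.camera_model('side');print('tcp px',w2px(m,read_state()['tcp_pos']),w2px(cams.camera_model('scene'),read_state()['tcp_pos']))
im=cv2.imread('pics/side0.png');
a=cv2.resize(im[195:350,190:400],None,fx=3.8,fy=3.8,interpolation=cv2.INTER_CUBIC);cv2.imwrite('pics/sidecrop.png',a)
im=cv2.imread('pics/scene0.png')
a=cv2.resize(im[185:285,260:440],None,fx=4.4,fy=4.4,interpolation=cv2.INTER_CUBIC);cv2.imwrite('pics/scenecrop.png',a)
for n in ('side','scene'):
    im=cv2.imread(f'pics/{n}0.png');hsv=cv2.cvtColor(im,cv2.COLOR_BGR2HSV)
    for nm,lo,hi in(('blue',(104,120,40),(118,255,255)),('purple',(119,90,20),(140,255,255))):
        M=cv2.inRange(hsv,lo,hi);k,l,st,c=cv2.connectedComponentsWithStats(M)
        for i in range(1,k):
            if st[i,4]>80:print(n,nm,st[i],c[i])
E
```

```text
tcp px [[313.748  -12.5453]] [[-111.5462  592.8296]]
side blue [ 472  209   69   82 2822] [506.1906 250.606 ]
side blue [322 216  44  56 349] [350.1175 239.7937]
side blue [323 274  25  51 302] [335.3046 298.6258]
side purple [ 234  247   62   59 1281] [265.1983 278.0016]
scene blue [ 137  170   98   54 2895] [186.1506 196.6687]
scene blue [275 196  88  72 671] [310.7288 232.9493]
scene purple [359 209  64  40 931] [390.9441 229.5392]
```

View pics/sidecrop.png

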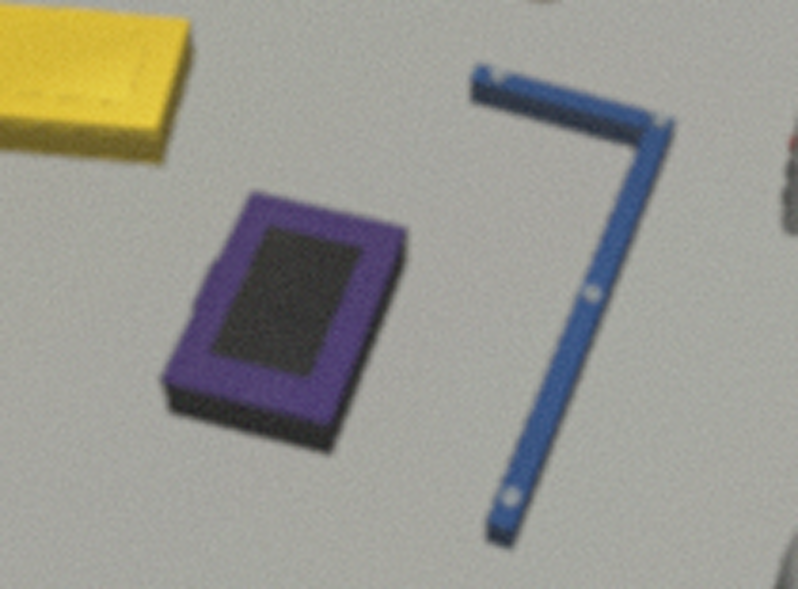

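View pics/scenecrop.png

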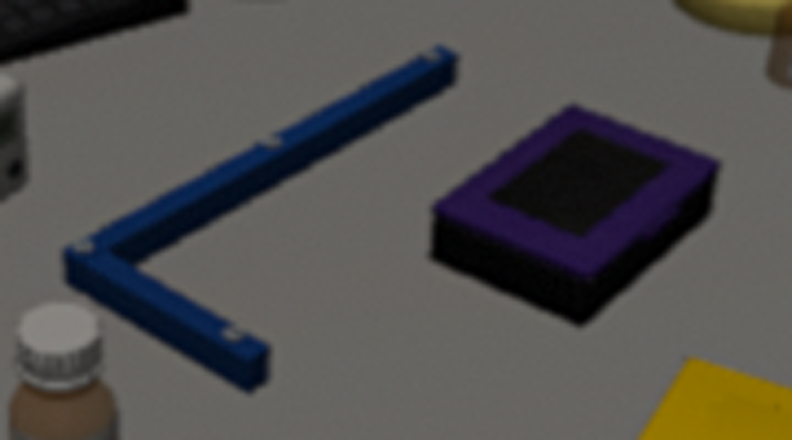

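```bash
python3 - <<'E'
from h import *
def un(n,P):
    P=np.array(P,float);o,f=((190,195),3.8) if n=='side' else ((260,185),4.4)
    return np.array(o)+(P+.5)/f-.5
D={'side':dict(screws=[(497,76),(660,121),(593,293),(511,496)],box=[(257,193),(406,230),(333,424),(166,380)],fence=[(488,524),(641,125)],),
'scene':dict(screws=[(233,333),(84,246),(270,141),(432,54)],box=[(590,277),(435,207),(573,105),(720,163)],fence=[(457,60),(128,250),(268,347)])}
for n in D:
    m=cams.camera_model(n)
    for k,z in(('screws',.023),('box',.032),('fence',.02)):
        w=px2w(m,un(n,D[n][k]),z)[:,:2];print(n,k);print(w)
        if k=='screws':
            d=w[1]-w[3];print(' yaw',np.arctan2(-d[0],d[1]),'short',np.arctan2(*(w[1]-w[0])[::-1]), np.linalg.norm(w[1]-w[3]))
        if k=='box':
            print(' center',w.mean(0),'lens',np.linalg.norm(w-np.roll(w,-1,0),axis=1),'yaws',[np.arctan2(*(w[1]-w[0])[::-1]),np.arctan2(*(w[2]-w[3])[::-1]),np.arctan2(-(w[1]-w[2])[0],(w[1]-w[2])[1]),np.arctan2(-(w[0]-w[3])[0],(w[0]-w[3])[1])])
m=cams.camera_model('side');print(px2w(m,[(333,190),(212,386),(404,245),(204,217),(142,272)],[0]*1 and 0.0))
E
```

```text
side screws
[[ 0.5571  0.0064]
 [ 0.6451  0.0339]
 [ 0.6818 -0.0812]
 [ 0.7171 -0.1959]]
 yaw 0.303522851091899 short 0.30244877194222947 0.24080381629083408
side box
[[ 0.5158 -0.1406]
 [ 0.5899 -0.1126]
 [ 0.6343 -0.2203]
 [ 0.5582 -0.2499]]
 center [ 0.5745 -0.1809] lens [0.0791 0.1165 0.0816 0.1172] yaws [np.float64(0.3611145998188925), np.float64(0.37042345699158175), np.float64(0.39116043734570405), np.float64(0.3700444213300002)]
side fence
[[ 0.7165 -0.212 ]
 [ 0.6375  0.0276]]
scene screws
[[ 0.5582  0.0071]
 [ 0.6451  0.0338]
 [ 0.6833 -0.082 ]
 [ 0.7188 -0.1982]]
 yaw 0.30779064228512837 short 0.29783562550387105 0.24340929665651426
scene box
[[ 0.5099 -0.1394]
 [ 0.5867 -0.1113]
 [ 0.6304 -0.221 ]
 [ 0.5548 -0.2497]]
 center [ 0.5705 -0.1804] lens [0.0818 0.1181 0.0808 0.1191] yaws [np.float64(0.35043111962539714), np.float64(0.3625695765357577), np.float64(0.3794824755869115), np.float64(0.3870419433628997)]
scene fence
[[ 0.7119 -0.2093]
 [ 0.6371  0.0163]
 [ 0.5464 -0.0029]]
[[ 0.5209  0.1028  0.    ]
 [ 0.6347 -0.3829  0.    ]
 [ 0.7281  0.0615  0.    ]
 [ 0.3548 -0.1342  0.    ]
 [ 0.3674 -0.3076  0.    ]]
```

```bash
cat >> h.py <<'E'
from scipy.spatial.transform import Rotation as Ro
YAW=0.302; COR=np.array([.6404,.0251])
Rl=np.array([[np.cos(YAW),-np.sin(YAW)],[np.sin(YAW),np.cos(YAW)]])
def l2w(x,y): return COR+Rl@np.array([x,y])
def w2l(p): return Rl.T@(np.asarray(p)[:2]-COR)
def pose(yangle,tilt):  # tool y at world angle yangle, tool down, then tilt (deg) about tool y
    c,s=np.cos(yangle),np.sin(yangle)
    R=np.array([[-0-s,c,0],[c,s,0],[0,0,-1.]])
    return R@Ro.from_euler('y',tilt,degrees=True).as_matrix()
def rel(p,R):
    st=read_state();R0=st['tool_rot'];d=R0.T@(np.array(p)-st['tcp_pos'])/.03
    t=Ro.from_matrix(R0.T@R).as_rotvec(degrees=True)
    print('linear',d.round(2).tolist(),'turn',t.round(1).tolist())
E
python3 - <<'E'
from h import *
w=l2w(-.127,-.29);print(w, l2w(-.2,-.06))
T=np.array(cams.camera_model('wrist')['camera_from_world']);c=-T[:3,:3].T@T[:3,3];s=read_state();print('cam in tool',s['tool_rot'].T@(c-s['tcp_pos']))
rel([.45,.1,.23],pose(YAW,0))
rel([w[0],w[1],.2],pose(YAW,8))
E
```

```text
[ 0.6054 -0.2895] [ 0.4673 -0.0917]
cam in tool [ 0.0838  0.0003 -0.1438]
linear [-13.32, -9.82, 0.03] turn [-0.1, 0.0, 55.3]
linear [-22.15, -20.65, 1.05] turn [-4.0, 7.4, 55.2]
```

Emit:
{"method": "arm_command", "body": {
  "targets": [
    {"linear": [-3,-2.5,0],"turn": [0,0,10]},
    {"linear": [-6,-5,0],"turn": [0,0,20]},
    {"linear": [-9,-7,0],"turn": [0,0,30]},
    {"linear": [-11,-9,0],"turn": [0,0,40]},
    {"linear": [-13.3,-9.8,0],"turn": [0,0,55]},
    {"linear": [-13.3,-9.8,0],"turn": [0,0,55]},
    {"linear": [-13.3,-9.8,0],"turn": [0,0,55]},
    {"linear": [-13.3,-9.8,0],"turn": [0,0,55]},
    {"linear": [-13.3,-9.8,0],"turn": [0,0,55]},
    {"linear": [-13.3,-9.8,0],"turn": [0,0,55]},
    {"linear": [-13.3,-9.8,0],"turn": [0,0,55]},
    {"linear": [-13.3,-9.8,0],"turn": [0,0,55]}
  ],
  "fingers": 0
}}

```text
t: 1.15
tcp_pos: [0.4508, 0.0987, 0.231]
tool_rot: [[-0.301, 0.954, 0.0], [0.954, 0.301, -0.0], [-0.0, 0.0, -1.0]]
ft_force: [0.8, 1.2, -0.2]
finger_gap: 0.0428
```

```bash
python3 - <<'E'
from h import *
s=read_state();print(s['tcp_pos'],s['q'],s['finger_gap'])
w=l2w(-.127,-.29)
rel([w[0],w[1],.2],pose(YAW,8))
E
```

```text
[0.4508 0.0987 0.231 ] [ 0.0702 -0.117  -0.062   1.6258 -0.0002  1.335 ] 0.04278661447469256
linear [-13.89, 1.02, 1.04] turn [-0.0, 8.0, 0.2]
```

Emit:
{"method": "arm_command", "body": {
  "targets": [
    {"linear": [-13.9,1.0,0.9],"turn": [0,8,0]},
    {"linear": [-13.9,1.0,0.9],"turn": [0,8,0]},
    {"linear": [-13.9,1.0,0.9],"turn": [0,8,0]},
    {"linear": [-13.9,1.0,0.9],"turn": [0,8,0]},
    {"linear": [-13.9,1.0,0.9],"turn": [0,8,0]},
    {"linear": [-13.9,1.0,0.9],"turn": [0,8,0]},
    {"linear": [-13.9,1.0,0.9],"turn": [0,8,0]},
    {"linear": [-13.9,1.0,0.9],"turn": [0,8,0]},
    {"linear": [-13.9,1.0,0.9],"turn": [0,8,0]},
    {"linear": [-13.9,1.0,0.9],"turn": [0,8,0]},
    {"linear": [-13.9,1.0,0.9],"turn": [0,8,0]},
    {"linear": [-13.9,1.0,0.9],"turn": [0,8,0]}
  ]
}}

```text
t: 2.15
tcp_pos: [0.604, -0.2898, 0.1992]
tool_rot: [[-0.295, 0.954, -0.047], [0.945, 0.299, 0.136], [0.144, -0.004, -0.99]]
ft_force: [0.2, 1.0, -0.3]
finger_gap: 0.0424
```

```bash
python3 - <<'E'
from h import *
s=read_state();print(s['tcp_pos'],s['q'],w2l(s['tcp_pos']))
w=l2w(-.127,-.29)
rel([w[0],w[1],.008],pose(YAW,8))
cv2.imwrite('pics/side1.png',cams.get_image('side'))
E
```

```text
[ 0.604  -0.2898  0.1992] [-0.5888  0.5837  0.6902  1.7929  0.0873  0.6738] [-0.1284 -0.2898]
linear [-0.92, 0.07, 6.31] turn [-0.3, -0.3, 0.1]
```

View pics/side1.png

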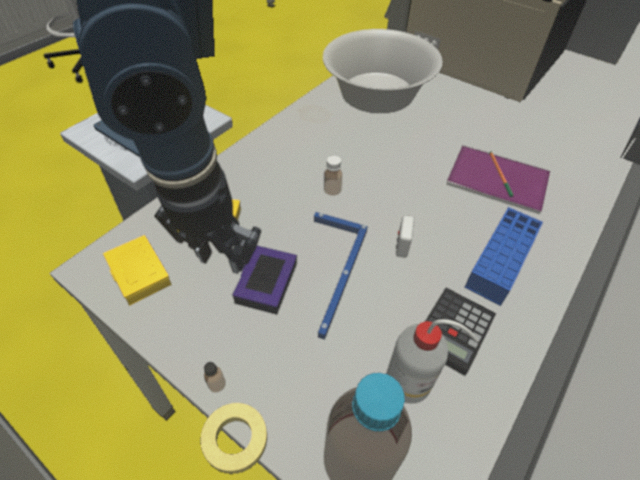

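The hand is above and to the right of the box, with the tips at about (245,245) while still 0.2 m up. The vial at (212,376) is well clear. Now I'll go down.

Emit:
{"method": "arm_command", "body": {
  "targets": [
    {"linear": [-0.15,0,1],"turn": [0,0,0]},
    {"linear": [-0.3,0,2],"turn": [0,0,0]},
    {"linear": [-0.45,0,3],"turn": [0,0,0]},
    {"linear": [-0.6,0,4],"turn": [0,0,0]},
    {"linear": [-0.75,0,5],"turn": [0,0,0]},
    {"linear": [-0.85,0,5.7],"turn": [0,0,0]},
    {"linear": [-0.9,0.07,6.1],"turn": [0,0,0]},
    {"linear": [-0.92,0.07,6.3],"turn": [0,0,0]},
    {"linear": [-0.92,0.07,6.3],"turn": [0,0,0]}
  ]
}}

```text
t: 2.95
tcp_pos: [0.6064, -0.2861, 0.0133]
tool_rot: [[-0.301, 0.953, -0.043], [0.943, 0.304, 0.133], [0.14, -0.001, -0.99]]
ft_force: [0.0, 0.0, 0.9]
finger_gap: 0.0423
```

```bash
python3 - <<'E'
from h import *
s=read_state();print(s['tcp_pos'],w2l(s['tcp_pos']),s['ft_force'])
for y in(-.25,-.19,-.135):
  w=l2w(-.127,y);rel([w[0],w[1],.008],pose(YAW,8))
cv2.imwrite('pics/side2.png',cams.get_image('side')[150:450,100:400].repeat(2,0).repeat(2,1))
E
```

```text
[ 0.6064 -0.2861  0.0133] [-0.125 -0.287] [0.0246 0.0217 0.9144]
linear [1.2, -0.06, 0.35] turn [-0.1, -0.1, 0.4]
linear [3.18, -0.04, 0.63] turn [-0.1, -0.1, 0.4]
linear [4.99, -0.03, 0.89] turn [-0.1, -0.1, 0.4]
```

View pics/side2.png

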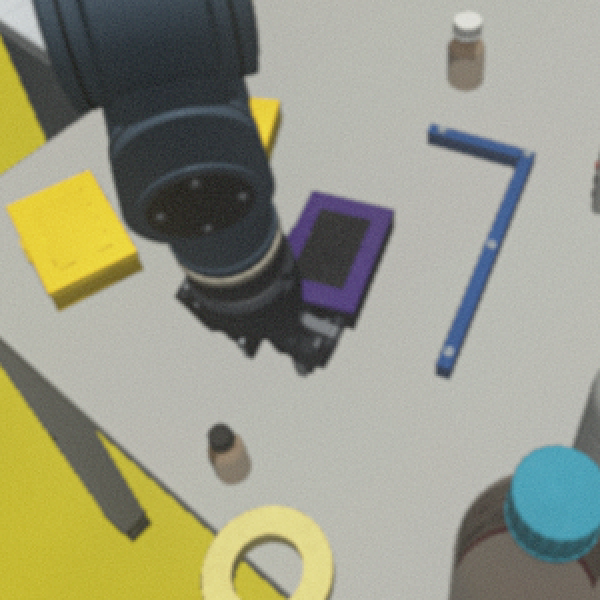

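Emit:
{"method": "arm_command", "body": {
  "targets": [
    {"linear": [0.3,0,0.1],"turn": [0,0,0]},
    {"linear": [0.6,0,0.2],"turn": [0,0,0]},
    {"linear": [0.85,-0.04,0.27],"turn": [0,0,0]},
    {"linear": [1.1,-0.04,0.32],"turn": [0,0,0]},
    {"linear": [1.3,-0.04,0.36],"turn": [0,0,0]},
    {"linear": [1.5,-0.04,0.39],"turn": [0,0,0]},
    {"linear": [1.7,-0.04,0.42],"turn": [0,0,0]},
    {"linear": [1.9,-0.04,0.45],"turn": [0,0,0]},
    {"linear": [2.1,-0.04,0.48],"turn": [0,0,0]},
    {"linear": [2.3,-0.04,0.51],"turn": [0,0,0]},
    {"linear": [2.5,-0.04,0.54],"turn": [0,0,0]},
    {"linear": [2.7,-0.04,0.57],"turn": [0,0,0]}
  ]
}}

```text
t: 4.0
tcp_pos: [0.5805, -0.2089, 0.0077]
tool_rot: [[-0.299, 0.953, -0.042], [0.944, 0.302, 0.133], [0.139, 0.0, -0.99]]
ft_force: [0.7, -1.0, 0.5]
finger_gap: 0.0426
```

```bash
python3 - <<'E'
from h import *
s=read_state();print(s['tcp_pos'],w2l(s['tcp_pos']),s['ft_force'])
for y in(-.19,-.15,-.137):
  w=l2w(-.127,y);rel([w[0],w[1],.008],pose(YAW,8))
cv2.imwrite('pics/side3.png',cams.get_image('side')[150:350,200:400].repeat(3,0).repeat(3,1))
cv2.imwrite('pics/scene3.png',cams.get_image('scene')[150:300,250:450].repeat(4,0).repeat(4,1))
E
```

```text
[ 0.5805 -0.2089  0.0077] [-0.1267 -0.2056] [ 0.726  -1.0133  0.5165]
linear [0.52, -0.01, 0.06] turn [-0.0, 0.0, 0.3]
linear [1.84, 0.0, 0.25] turn [-0.0, 0.0, 0.3]
linear [2.27, 0.0, 0.31] turn [-0.0, 0.0, 0.3]
```

View pics/side3.png

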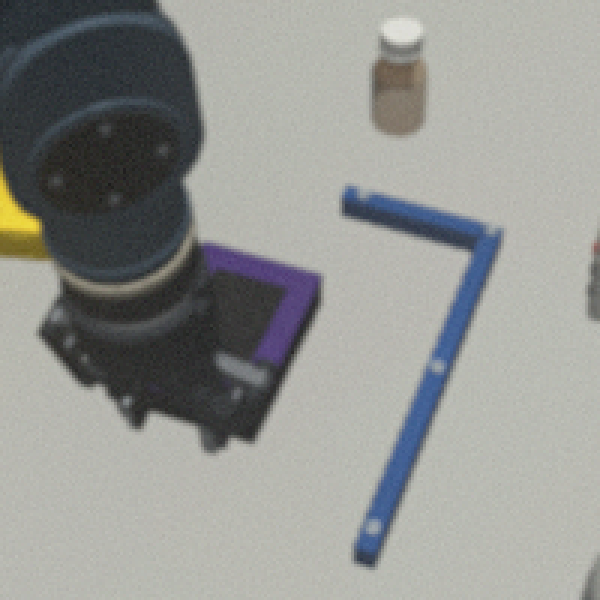

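View pics/scene3.png

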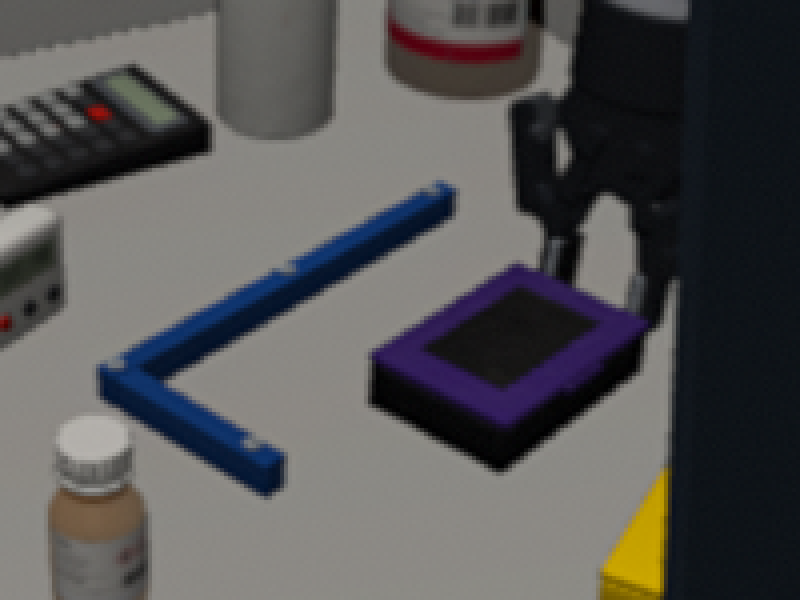

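The two fingers are pushing the box's right end squarely. In the scene crop the box is at about (510,360) and nearly parallel to the fence. I'll continue.

Emit:
{"method": "arm_command", "body": {
  "targets": [
    {"linear": [0.2,0,0.04],"turn": [0,0,0]},
    {"linear": [0.4,0,0.07],"turn": [0,0,0]},
    {"linear": [0.6,0,0.1],"turn": [0,0,0]},
    {"linear": [0.8,0,0.12],"turn": [0,0,0]},
    {"linear": [1.0,0,0.15],"turn": [0,0,0]},
    {"linear": [1.2,0,0.17],"turn": [0,0,0]},
    {"linear": [1.4,0,0.2],"turn": [0,0,0]},
    {"linear": [1.6,0,0.22],"turn": [0,0,0]},
    {"linear": [1.8,0,0.25],"turn": [0,0,0]},
    {"linear": [1.95,0,0.27],"turn": [0,0,0]},
    {"linear": [2.0,0,0.27],"turn": [0,0,0]},
    {"linear": [2.0,0,0.27],"turn": [0,0,0]}
  ]
}}

```text
t: 5.1
tcp_pos: [0.5622, -0.151, 0.008]
tool_rot: [[-0.3, 0.953, -0.042], [0.944, 0.303, 0.133], [0.139, -0.0, -0.99]]
ft_force: [0.2, -0.5, -0.3]
finger_gap: 0.0429
```

```bash
python3 - <<'E'
from h import *
s=read_state();print(s['tcp_pos'],w2l(s['tcp_pos']),s['ft_force'])
im=cams.get_image('scene');cv2.imwrite('pics/scene4full.png',im)
cv2.imwrite('pics/scene4.png',cv2.resize(im[170:300,250:450],None,fx=4,fy=4,interpolation=2))
E
```

```text
[ 0.5622 -0.151   0.008 ] [-0.127  -0.1449] [ 0.1641 -0.5109 -0.2684]
```

View pics/scene4.png

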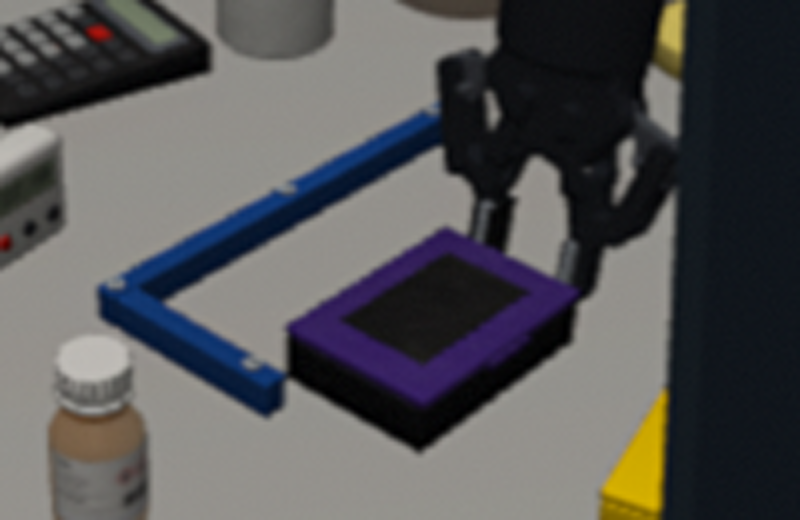

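```bash
python3 - <<'E'
from h import *
m=cams.camera_model('scene')
P=(np.array([(422,406),(288,328),(447,228),(582,294)])+.5)/4-.5+[250,170]
w=px2w(m,P,.032)
for p in w: print(w2l(p))
F=(np.array([(283,377),(165,300),(440,135)])+.5)/4-.5+[250,170]
for p in px2w(m,F,.02): print('fence',w2l(p))
E
```

```text
[-0.1667 -0.0128]
[-0.0857 -0.0147]
[-0.0844 -0.1327]
[-0.1669 -0.1322]
fence [-0.0987  0.0023]
fence [-0.0166 -0.0028]
fence [-0.01   -0.2205]
```

Emit:
{"method": "arm_command", "body": {
  "targets": [
    {"linear": [0.1,0,0.01],"turn": [0,0,0]},
    {"linear": [0.2,0,0.03],"turn": [0,0,0]},
    {"linear": [0.3,0,0.04],"turn": [0,0,0]},
    {"linear": [0.33,0,0.04],"turn": [0,0,0]},
    {"linear": [0.33,0,0.04],"turn": [0,0,0]}
  ]
}}

```text
t: 5.57
tcp_pos: [0.5592, -0.1418, 0.0082]
tool_rot: [[-0.3, 0.953, -0.042], [0.944, 0.302, 0.133], [0.14, -0.0, -0.99]]
ft_force: [0.6, -0.2, 0.0]
finger_gap: 0.0428
```

Emit:
{"method": "arm_command", "body": {
  "targets": [
    {"linear": [-0.5,0,0],"turn": [0,0,0]},
    {"linear": [-1.2,0,0],"turn": [0,0,0]},
    {"linear": [-1.8,0,-1],"turn": [0,-3,0]},
    {"linear": [-1.8,0,-2.2],"turn": [0,-8,0]},
    {"linear": [-1.8,0,-3.4],"turn": [0,-8,0]},
    {"linear": [-1.8,0,-4.6],"turn": [0,-8,0]},
    {"linear": [-1.8,0,-5],"turn": [0,-8,0]},
    {"linear": [-1.8,0,-5],"turn": [0,-8,0]}
  ]
}}

```text
t: 6.23
tcp_pos: [0.5847, -0.2146, 0.1553]
tool_rot: [[-0.302, 0.953, 0.009], [0.953, 0.302, -0.004], [-0.007, 0.008, -1.0]]
ft_force: [0.2, 0.3, 0.6]
finger_gap: 0.0427
```

```bash
python3 - <<'E'
from h import *
s=read_state();print(s['tcp_pos'],w2l(s['tcp_pos']),s['ft_force'],s['q'])
w=l2w(-.22,-.062);print(w);rel([w[0],w[1],.16],pose(YAW+np.pi/2,-8))
w=l2w(-.22,-.062);rel([w[0],w[1],.16],pose(YAW+np.pi/2,0))
E
```

```text
[ 0.5847 -0.2146  0.1553] [-0.1245 -0.2123] [0.2066 0.3093 0.5673] [-0.4595  0.2887  0.22    1.4917  0.0001  0.8045]
[ 0.4488 -0.0995]
linear [5.02, -3.16, -0.22] turn [-6.2, -5.6, -89.6]
linear [5.02, -3.16, -0.22] turn [0.0, 0.7, -89.7]
```

Emit:
{"method": "arm_command", "body": {
  "targets": [
    {"linear": [1,-1,-0.2],"turn": [0,0,-7]},
    {"linear": [2,-2,-0.2],"turn": [0,0,-14]},
    {"linear": [3,-3,-0.2],"turn": [0,0,-21]},
    {"linear": [4,-3.2,-0.2],"turn": [0,0,-28]},
    {"linear": [5,-3.2,-0.2],"turn": [0,0,-35]},
    {"linear": [5,-3.2,-0.2],"turn": [0,0,-42]},
    {"linear": [5,-3.2,-0.2],"turn": [0,0,-49]},
    {"linear": [5,-3.2,-0.2],"turn": [0,0,-56]},
    {"linear": [5,-3.2,-0.2],"turn": [0,0,-63]},
    {"linear": [5,-3.2,-0.2],"turn": [0,0,-70]},
    {"linear": [5,-3.2,-0.2],"turn": [0,0,-77]},
    {"linear": [5,-3.2,-0.2],"turn": [0,0,-84]}
  ],
  "fingers": 0.6
}}

```text
t: 7.23
tcp_pos: [0.444, -0.0985, 0.1534]
tool_rot: [[-0.978, -0.207, -0.003], [-0.207, 0.978, 0.001], [0.002, 0.002, -1.0]]
ft_force: [0.3, -0.0, 0.4]
finger_gap: 0.0682
```

```bash
python3 - <<'E'
from h import *
s=read_state();print(s['tcp_pos'],w2l(s['tcp_pos']),s['finger_gap'],s['q'])
im=cams.get_image('scene');cv2.imwrite('pics/scene5.png',im)
cv2.imwrite('pics/side5.png',cv2.resize(cams.get_image('side')[130:330,200:450],None,fx=3,fy=3,interpolation=2))
w=l2w(-.22,-.062);
for z in(.1,.008):rel([w[0],w[1],z],pose(YAW+np.pi/2,-8))
E
```

```text
[ 0.444  -0.0985  0.1534] [-0.2243 -0.0596] 0.06819705292089236 [-0.3661 -0.1358 -0.233   1.4767  0.0003 -0.5746]
linear [-0.15, -0.07, 1.78] turn [-0.3, -8.1, -5.7]
linear [-0.16, -0.07, 4.85] turn [-0.3, -8.1, -5.7]
```

View pics/scene5.png

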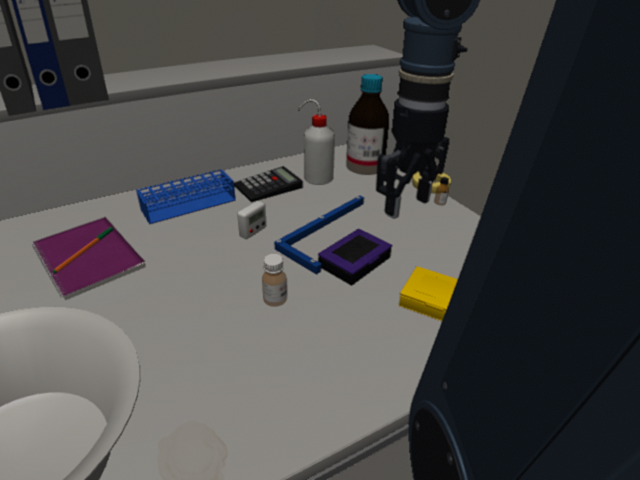

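View pics/side5.png

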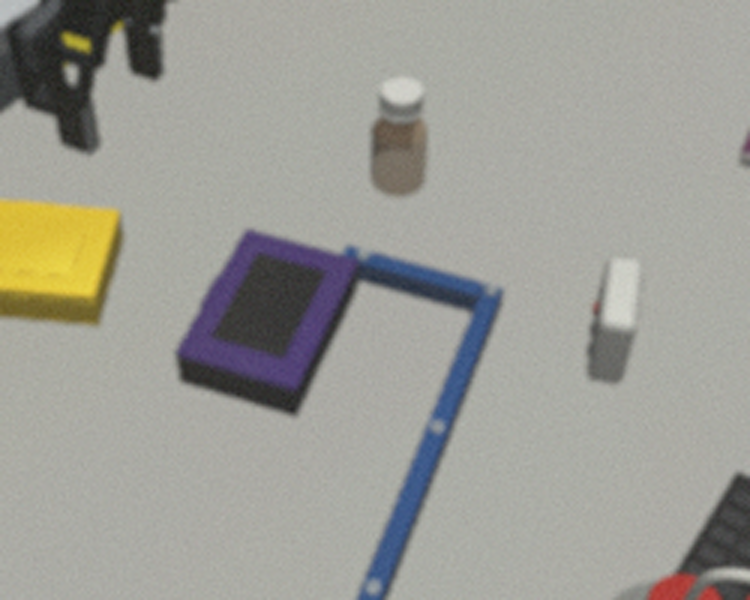

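```bash
python3 - <<'E'
from h import *
m=cams.camera_model('side')
for u,v in((240,200.5),(232.5,230)): 
  p=px2w(m,(u,v),.032)[0];print(p,w2l(p))
P=(np.array([(250,231),(357,260),(298,389),(180,353)])+.5)/3-.5+[200,130]
for p in px2w(m,P,.032): print('box',w2l(p))
w=l2w(-.21,-.062)
for z in(.1,.008):rel([w[0],w[1],z],pose(YAW+np.pi/2,-8))
E
```

```text
[ 0.4054 -0.0723  0.032 ] [-0.2534 -0.0231]
[ 0.4509 -0.1415  0.032 ] [-0.2305 -0.1027]
box [-0.1624 -0.0075]
box [-0.0841 -0.0069]
box [-0.0811 -0.1241]
box [-0.162  -0.1238]
linear [-0.48, -0.03, 1.78] turn [-0.3, -8.1, -5.7]
linear [-0.49, -0.04, 4.85] turn [-0.3, -8.1, -5.7]
```

```bash
python3 - <<'E'
from h import *
w=l2w(-.197,-.065)
for z in(.1,.008):rel([w[0],w[1],z],pose(YAW+np.pi/2,-8))
E
```

```text
linear [-0.93, -0.09, 1.78] turn [-0.3, -8.1, -5.7]
linear [-0.93, -0.1, 4.85] turn [-0.3, -8.1, -5.7]
```

Emit:
{"method": "arm_command", "body": {
  "targets": [
    {"linear": [-0.5,0,0.5],"turn": [0,-4,-3]},
    {"linear": [-0.93,-0.1,1],"turn": [0,-8,-5.7]},
    {"linear": [-0.93,-0.1,1.6],"turn": [0,-8,-5.7]},
    {"linear": [-0.93,-0.1,2.2],"turn": [0,-8,-5.7]},
    {"linear": [-0.93,-0.1,2.8],"turn": [0,-8,-5.7]},
    {"linear": [-0.93,-0.1,3.4],"turn": [0,-8,-5.7]},
    {"linear": [-0.93,-0.1,4],"turn": [0,-8,-5.7]},
    {"linear": [-0.93,-0.1,4.4],"turn": [0,-8,-5.7]},
    {"linear": [-0.93,-0.1,4.7],"turn": [0,-8,-5.7]},
    {"linear": [-0.93,-0.1,4.83],"turn": [0,-8,-5.7]},
    {"linear": [-0.93,-0.1,4.83],"turn": [0,-8,-5.7]}
  ]
}}

```text
t: 8.25
tcp_pos: [0.4717, -0.0958, 0.0088]
tool_rot: [[-0.946, -0.296, 0.132], [-0.294, 0.955, 0.036], [-0.137, -0.005, -0.991]]
ft_force: [-0.7, 0.0, -0.5]
finger_gap: 0.0684
```

```bash
python3 - <<'E'
from h import *
s=read_state();print(s['tcp_pos'],w2l(s['tcp_pos']),s['ft_force'])
for x in(-.15,-.1,-.094):
  w=l2w(x,-.065);rel([w[0],w[1],.008],pose(YAW+np.pi/2,-8))
cv2.imwrite('pics/side6.png',cv2.resize(cams.get_image('side')[130:330,150:400],None,fx=3,fy=3,interpolation=2))
E
```

```text
[ 0.4717 -0.0958  0.0088] [-0.197  -0.0653] [-0.7129  0.0124 -0.4772]
linear [-1.55, 0.01, 0.24] turn [-0.3, -0.1, -0.1]
linear [-3.2, 0.02, 0.47] turn [-0.3, -0.1, -0.1]
linear [-3.4, 0.02, 0.5] turn [-0.3, -0.1, -0.1]
```

View pics/side6.png

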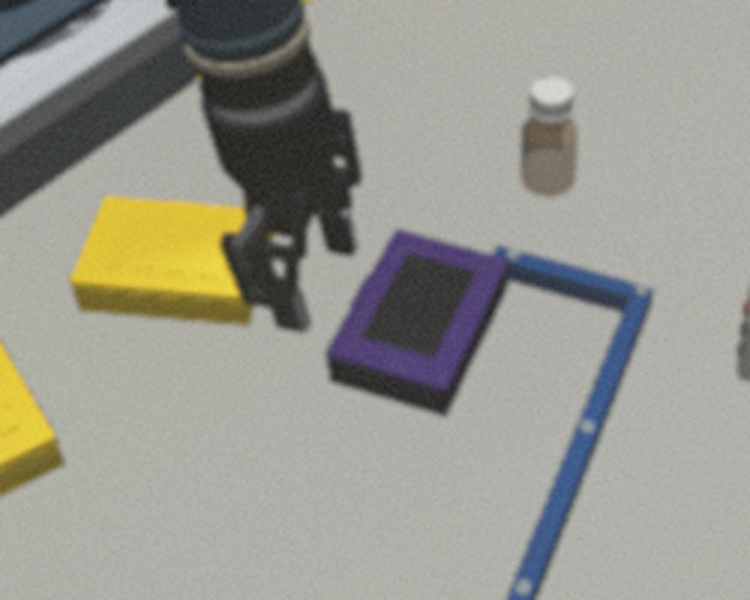

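Emit:
{"method": "arm_command", "body": {
  "targets": [
    {"linear": [-0.2,0,0.03],"turn": [0,0,0]},
    {"linear": [-0.4,0,0.06],"turn": [0,0,0]},
    {"linear": [-0.6,0,0.1],"turn": [0,0,0]},
    {"linear": [-0.8,0,0.13],"turn": [0,0,0]},
    {"linear": [-1.0,0,0.16],"turn": [0,0,0]},
    {"linear": [-1.2,0,0.19],"turn": [0,0,0]},
    {"linear": [-1.4,0,0.22],"turn": [0,0,0]},
    {"linear": [-1.6,0,0.25],"turn": [0,0,0]},
    {"linear": [-1.8,0,0.27],"turn": [0,0,0]},
    {"linear": [-2.0,0,0.3],"turn": [0,0,0]},
    {"linear": [-2.2,0,0.32],"turn": [0,0,0]},
    {"linear": [-2.4,0.01,0.35],"turn": [0,0,0]}
  ]
}}

```text
t: 9.3
tcp_pos: [0.5429, -0.0743, 0.0098]
tool_rot: [[-0.945, -0.297, 0.135], [-0.295, 0.955, 0.035], [-0.139, -0.007, -0.99]]
ft_force: [0.0, -0.8, -0.1]
finger_gap: 0.0686
```

```bash
python3 - <<'E'
from h import *
s=read_state();print(s['tcp_pos'],w2l(s['tcp_pos']),s['ft_force'])
for x in(-.1,-.094):
  w=l2w(x,-.065);rel([w[0],w[1],.008],pose(YAW+np.pi/2,-8))
cv2.imwrite('pics/side7.png',cv2.resize(cams.get_image('side')[130:330,200:450],None,fx=3,fy=3,interpolation=2))
cv2.imwrite('pics/scene7.png',cv2.resize(cams.get_image('scene')[170:300,230:430],None,fx=4,fy=4,interpolation=2))
E
```

```text
[ 0.5429 -0.0743  0.0098] [-0.1227 -0.0659] [ 0.019  -0.8379 -0.1388]
linear [-0.74, 0.03, 0.16] turn [-0.4, -0.0, 0.0]
linear [-0.94, 0.03, 0.19] turn [-0.4, -0.0, 0.0]
```

View pics/side7.png

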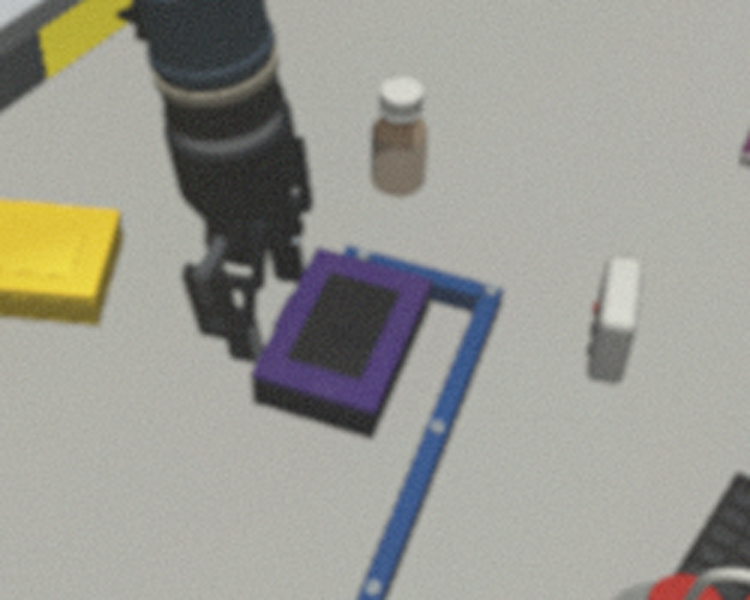

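View pics/scene7.png

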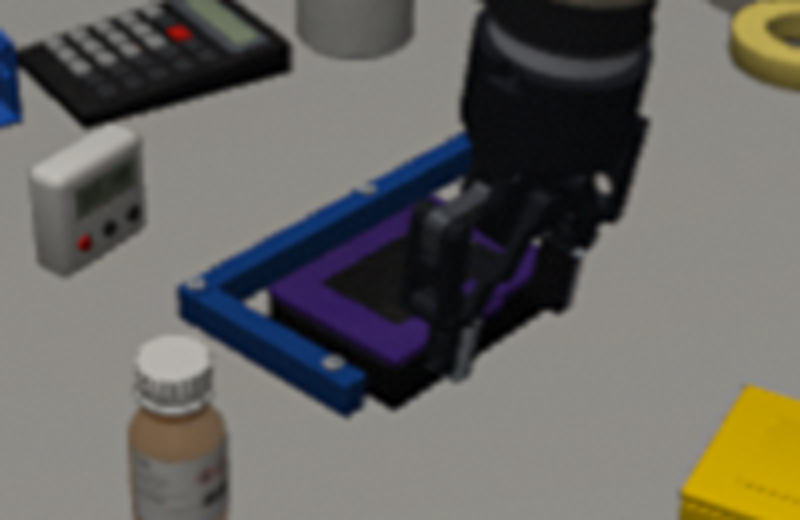

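The box is translating squarely towards the long fence, with its far edge at about (430,290) in the side crop. I'll continue more slowly.

Emit:
{"method": "arm_command", "body": {
  "targets": [
    {"linear": [-0.2,0,0.04],"turn": [0,0,0]},
    {"linear": [-0.35,0,0.07],"turn": [0,0,0]},
    {"linear": [-0.5,0,0.1],"turn": [0,0,0]},
    {"linear": [-0.6,0,0.12],"turn": [0,0,0]},
    {"linear": [-0.7,0,0.14],"turn": [0,0,0]},
    {"linear": [-0.75,0,0.15],"turn": [0,0,0]},
    {"linear": [-0.78,0,0.15],"turn": [0,0,0]},
    {"linear": [-0.78,0,0.15],"turn": [0,0,0]}
  ]
}}

```text
t: 10.07
tcp_pos: [0.5652, -0.0674, 0.0087]
tool_rot: [[-0.945, -0.297, 0.135], [-0.295, 0.955, 0.035], [-0.139, -0.007, -0.99]]
ft_force: [-0.2, 0.8, -0.1]
finger_gap: 0.0682
```

Emit:
{"method": "arm_command", "body": {
  "targets": [
    {"linear": [-0.03,0,0.0],"turn": [0,0,0]},
    {"linear": [-0.06,0,0.01],"turn": [0,0,0]},
    {"linear": [-0.09,0,0.01],"turn": [0,0,0]},
    {"linear": [-0.12,0,0.01],"turn": [0,0,0]},
    {"linear": [-0.12,0,0.01],"turn": [0,0,0]}
  ]
}}

```text
t: 10.48
tcp_pos: [0.5687, -0.0663, 0.0089]
tool_rot: [[-0.945, -0.297, 0.135], [-0.295, 0.955, 0.035], [-0.139, -0.007, -0.99]]
ft_force: [-0.3, 0.3, -0.6]
finger_gap: 0.0683
```

```bash
python3 - <<'E'
from h import *
s=read_state();print(s['tcp_pos'],w2l(s['tcp_pos']),Rl.T@s['ft_force'][:2])
im=cams.get_image('side')
cv2.imwrite('pics/side8.png',cv2.resize(im[180:310,230:380],None,fx=5,fy=4.5,interpolation=2))
E
```

```text
[ 0.5687 -0.0663  0.0089] [-0.0957 -0.0659] [-0.243   0.3705]
```

View pics/side8.png

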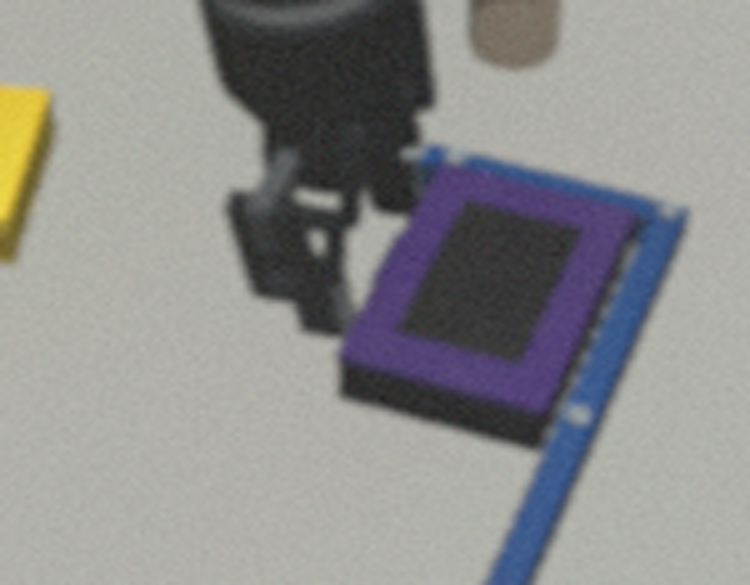

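Emit:
{"method": "arm_command", "body": {
  "targets": [
    {"linear": [-0.03,0,0.0],"turn": [0,0,0]},
    {"linear": [-0.06,0,0.01],"turn": [0,0,0]},
    {"linear": [-0.08,0,0.01],"turn": [0,0,0]},
    {"linear": [-0.1,0,0.01],"turn": [0,0,0]},
    {"linear": [-0.1,0,0.01],"turn": [0,0,0]}
  ]
}}

```text
t: 10.95
tcp_pos: [0.5715, -0.0654, 0.009]
tool_rot: [[-0.945, -0.297, 0.135], [-0.295, 0.955, 0.035], [-0.139, -0.007, -0.99]]
ft_force: [-0.0, -0.5, -0.0]
finger_gap: 0.0682
```

Emit:
{"method": "arm_command", "body": {
  "targets": [
    {"linear": [-0.02,0,0.0],"turn": [0,0,0]},
    {"linear": [-0.03,0,0.0],"turn": [0,0,0]},
    {"linear": [-0.04,0,0.0],"turn": [0,0,0]},
    {"linear": [-0.04,0,0.0],"turn": [0,0,0]}
  ]
}}

```text
t: 11.28
tcp_pos: [0.5725, -0.0651, 0.0092]
tool_rot: [[-0.945, -0.297, 0.135], [-0.295, 0.955, 0.035], [-0.139, -0.007, -0.99]]
ft_force: [-0.9, 0.3, -1.3]
finger_gap: 0.0681
```

Emit:
{"method": "arm_command", "body": {
  "targets": [
    {"linear": [-0.02,0,0.0],"turn": [0,0,0]},
    {"linear": [-0.03,0,0.0],"turn": [0,0,0]},
    {"linear": [-0.04,0,0.0],"turn": [0,0,0]},
    {"linear": [-0.04,0,0.0],"turn": [0,0,0]}
  ]
}}

```text
t: 11.62
tcp_pos: [0.5728, -0.0649, 0.0091]
tool_rot: [[-0.946, -0.297, 0.133], [-0.295, 0.955, 0.034], [-0.137, -0.007, -0.991]]
ft_force: [-3.6, -0.7, 2.1]
finger_gap: 0.0681
```

```bash
python3 - <<'E'
from h import *
s=read_state();print(s['tcp_pos'],w2l(s['tcp_pos']),Rl.T@s['ft_force'][:2])
im=cams.get_image('side')
cv2.imwrite('pics/side9.png',cv2.resize(im[180:310,230:380],None,fx=5,fy=4.5,interpolation=2))
E
```

```text
[ 0.5728 -0.0649  0.0091] [-0.0913 -0.0658] [-3.6376  0.3842]
```

View pics/side9.png

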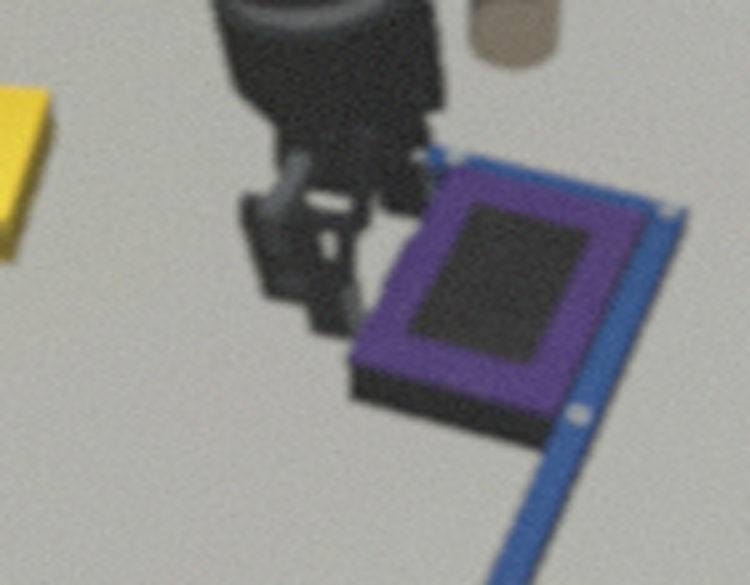

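The box is now flush on the long fence: the contact force is about 3.6 N and the lid edge runs along the fence from (650,215) to (560,415). Next I'll back off and seat it to the left.

Emit:
{"method": "arm_command", "body": {
  "targets": [
    {"linear": [0.4,0,0],"turn": [0,0,0]},
    {"linear": [1.0,0,0],"turn": [0,0,0]},
    {"linear": [1.4,0,-0.5],"turn": [0,4,0]},
    {"linear": [1.4,0,-1.5],"turn": [0,8,0]},
    {"linear": [1.4,0,-2.7],"turn": [0,8,0]},
    {"linear": [1.4,0,-3.9],"turn": [0,8,0]},
    {"linear": [1.4,0,-4.6],"turn": [0,8,0]},
    {"linear": [1.4,0,-4.6],"turn": [0,8,0]}
  ]
}}

```text
t: 12.33
tcp_pos: [0.52, -0.083, 0.1474]
tool_rot: [[-0.955, -0.297, 0.015], [-0.297, 0.955, -0.01], [-0.012, -0.014, -1.0]]
ft_force: [1.3, 0.4, 0.2]
finger_gap: 0.0685
```

```bash
python3 - <<'E'
from h import *
s=read_state();print(s['tcp_pos'],w2l(s['tcp_pos']))
w=l2w(-.046,-.175);rel([w[0],w[1],.16],pose(YAW,0))
E
```

```text
[ 0.52   -0.083   0.1474] [-0.1471 -0.0673]
linear [-3.38, -3.59, -0.33] turn [-0.1, 1.2, 90.0]
```

Emit:
{"method": "arm_command", "body": {
  "targets": [
    {"linear": [-0.5,-1,-0.3],"turn": [0,0,7]},
    {"linear": [-1,-2,-0.3],"turn": [0,0,14]},
    {"linear": [-1.5,-3,-0.3],"turn": [0,0,21]},
    {"linear": [-2,-3.6,-0.3],"turn": [0,0,28]},
    {"linear": [-2.5,-3.6,-0.3],"turn": [0,0,35]},
    {"linear": [-3,-3.6,-0.3],"turn": [0,0,42]},
    {"linear": [-3.4,-3.6,-0.3],"turn": [0,0,49]},
    {"linear": [-3.4,-3.6,-0.3],"turn": [0,0,56]},
    {"linear": [-3.4,-3.6,-0.3],"turn": [0,0,63]},
    {"linear": [-3.4,-3.6,-0.3],"turn": [0,0,70]},
    {"linear": [-3.4,-3.6,-0.3],"turn": [0,0,77]},
    {"linear": [-3.4,-3.6,-0.3],"turn": [0,0,84]}
  ],
  "fingers": -0.3
}}

```text
t: 13.33
tcp_pos: [0.6454, -0.1544, 0.1487]
tool_rot: [[-0.39, 0.921, 0.002], [0.921, 0.39, -0.006], [-0.006, -0.0, -1.0]]
ft_force: [-0.1, -0.0, 1.1]
finger_gap: 0.0297
```

```bash
python3 - <<'E'
from h import *
s=read_state();print(s['tcp_pos'],w2l(s['tcp_pos']),s['finger_gap'])
w=l2w(-.046,-.175);rel([w[0],w[1],.01],pose(YAW,8))
im=cams.get_image('scene')
a=cv2.resize(im[170:300,230:430],None,fx=4,fy=4,interpolation=2);cv2.imwrite('pics/scene10.png',a)
im=cams.get_image('side')
cv2.imwrite('pics/side10.png',cv2.resize(im[180:310,230:380],None,fx=5,fy=4.5,interpolation=2))
E
```

```text
[ 0.6454 -0.1544  0.1487] [-0.0486 -0.1729] 0.029699279668409198
linear [-0.05, 0.08, 4.63] turn [-0.4, 8.4, 5.6]
```

View pics/scene10.png

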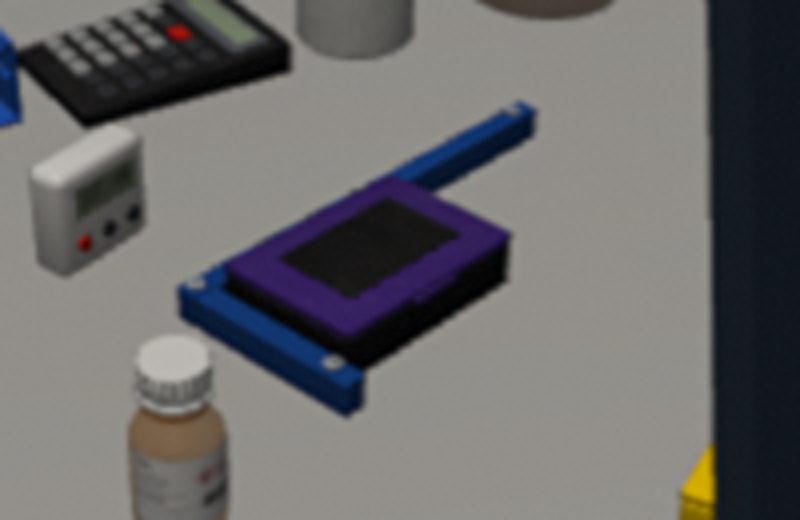

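View pics/side10.png

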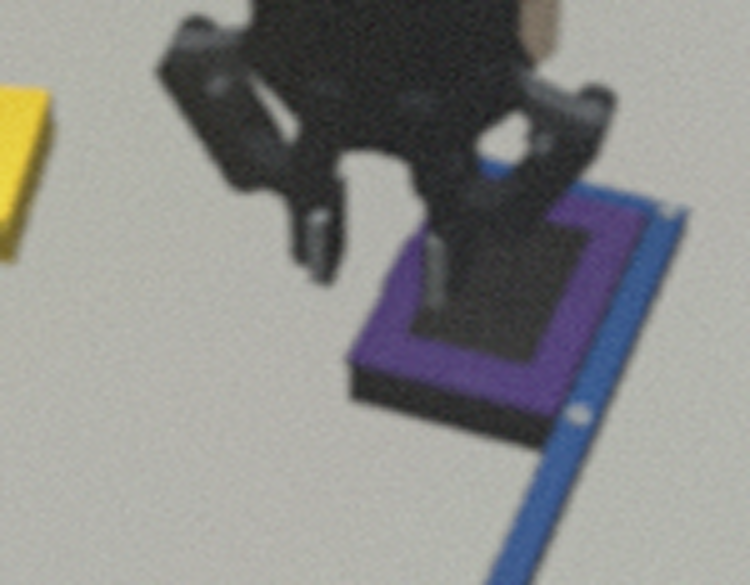

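Emit:
{"method": "arm_command", "body": {
  "targets": [
    {"linear": [-0.05,0.08,0.3],"turn": [0,4,3]},
    {"linear": [-0.05,0.08,1],"turn": [0,8,5.6]},
    {"linear": [-0.05,0.08,2],"turn": [0,8,5.6]},
    {"linear": [-0.05,0.08,3],"turn": [0,8,5.6]},
    {"linear": [-0.05,0.08,3.7],"turn": [0,8,5.6]},
    {"linear": [-0.05,0.08,4.2],"turn": [0,8,5.6]},
    {"linear": [-0.05,0.08,4.5],"turn": [0,8,5.6]},
    {"linear": [-0.05,0.08,4.6],"turn": [0,8,5.6]},
    {"linear": [-0.05,0.08,4.6],"turn": [0,8,5.6]}
  ]
}}

```text
t: 14.18
tcp_pos: [0.6475, -0.1558, 0.011]
tool_rot: [[-0.302, 0.952, -0.048], [0.944, 0.305, 0.124], [0.133, -0.008, -0.991]]
ft_force: [-0.3, -1.0, -0.1]
finger_gap: 0.0297
```

```bash
python3 - <<'E'
from h import *
s=read_state();print(s['tcp_pos'],w2l(s['tcp_pos']),s['ft_force'])
for y in(-.139,-.133):
  w=l2w(-.046,y);rel([w[0],w[1],.01],pose(YAW,8))
im=cams.get_image('side')
cv2.imwrite('pics/side11.png',cv2.resize(im[180:310,230:380],None,fx=5,fy=4.5,interpolation=2))
E
```

```text
[ 0.6475 -0.1558  0.011 ] [-0.047  -0.1748] [-0.2512 -1.0048 -0.1136]
linear [1.18, 0.04, 0.19] turn [-0.5, 0.4, 0.4]
linear [1.38, 0.05, 0.22] turn [-0.5, 0.4, 0.4]
```

View pics/side11.png

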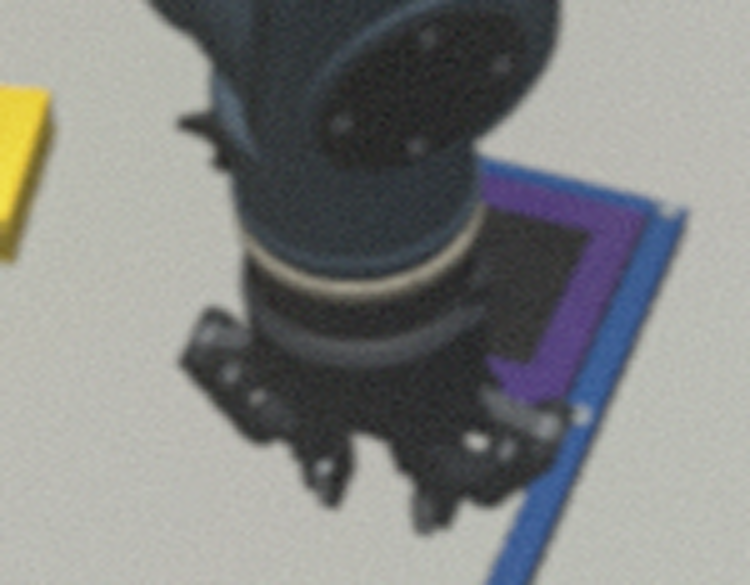

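The hand is at the right end of the box with a small gap. Now I'll push +y.

Emit:
{"method": "arm_command", "body": {
  "targets": [
    {"linear": [0.2,0.01,0.03],"turn": [0,0,0]},
    {"linear": [0.4,0.01,0.07],"turn": [0,0,0]},
    {"linear": [0.6,0.02,0.1],"turn": [0,0,0]},
    {"linear": [0.8,0.02,0.13],"turn": [0,0,0]},
    {"linear": [0.95,0.02,0.15],"turn": [0,0,0]},
    {"linear": [1.05,0.02,0.17],"turn": [0,0,0]},
    {"linear": [1.15,0.02,0.18],"turn": [0,0,0]},
    {"linear": [1.18,0.02,0.19],"turn": [0,0,0]},
    {"linear": [1.2,0.02,0.19],"turn": [0,0,0]},
    {"linear": [1.2,0.02,0.19],"turn": [0,0,0]}
  ]
}}

```text
t: 15.07
tcp_pos: [0.6373, -0.1212, 0.011]
tool_rot: [[-0.3, 0.953, -0.047], [0.945, 0.304, 0.124], [0.132, -0.007, -0.991]]
ft_force: [0.5, -0.2, -0.9]
finger_gap: 0.0302
```

Emit:
{"method": "arm_command", "body": {
  "targets": [
    {"linear": [0.03,0,0],"turn": [0,0,0]},
    {"linear": [0.06,0,0.01],"turn": [0,0,0]},
    {"linear": [0.09,0,0.01],"turn": [0,0,0]},
    {"linear": [0.12,0,0.02],"turn": [0,0,0]},
    {"linear": [0.12,0,0.02],"turn": [0,0,0]}
  ]
}}

```text
t: 15.48
tcp_pos: [0.6362, -0.1175, 0.0108]
tool_rot: [[-0.3, 0.953, -0.047], [0.945, 0.304, 0.124], [0.132, -0.007, -0.991]]
ft_force: [-0.2, -0.2, 0.4]
finger_gap: 0.0302
```

Emit:
{"method": "arm_command", "body": {
  "targets": [
    {"linear": [0.02,0,0],"turn": [0,0,0]},
    {"linear": [0.04,0,0.01],"turn": [0,0,0]},
    {"linear": [0.06,0,0.01],"turn": [0,0,0]},
    {"linear": [0.06,0,0.01],"turn": [0,0,0]}
  ]
}}

```text
t: 15.82
tcp_pos: [0.6357, -0.116, 0.0109]
tool_rot: [[-0.3, 0.953, -0.047], [0.945, 0.304, 0.124], [0.132, -0.007, -0.991]]
ft_force: [0.6, 0.1, 0.2]
finger_gap: 0.0297
```

```bash
python3 - <<'E'
from h import *
s=read_state();print(s['tcp_pos'],w2l(s['tcp_pos']),Rl.T@s['ft_force'][:2])
im=cams.get_image('scene')
a=cv2.resize(im[170:300,230:430],None,fx=4,fy=4,interpolation=2);cv2.imwrite('pics/scene12.png',a)
E
```

```text
[ 0.6357 -0.116   0.0109] [-0.0465 -0.1333] [ 0.5711 -0.0309]
```

View pics/scene12.png

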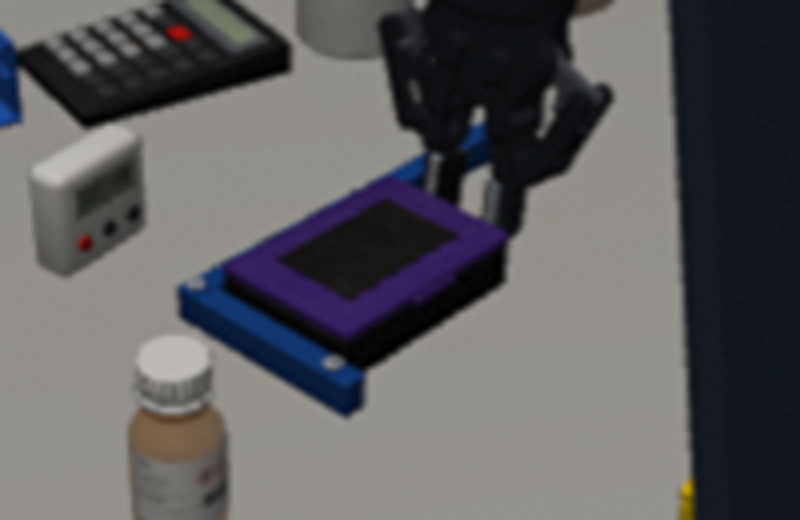

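Emit:
{"method": "arm_command", "body": {
  "targets": [
    {"linear": [0.02,0,0],"turn": [0,0,0]},
    {"linear": [0.04,0,0.01],"turn": [0,0,0]},
    {"linear": [0.06,0,0.01],"turn": [0,0,0]},
    {"linear": [0.06,0,0.01],"turn": [0,0,0]}
  ]
}}

```text
t: 16.2
tcp_pos: [0.6351, -0.1141, 0.0108]
tool_rot: [[-0.3, 0.953, -0.047], [0.945, 0.304, 0.124], [0.132, -0.007, -0.991]]
ft_force: [0.2, -0.2, 0.5]
finger_gap: 0.0295
```

Emit:
{"method": "arm_command", "body": {
  "targets": [
    {"linear": [0.02,0,0],"turn": [0,0,0]},
    {"linear": [0.04,0,0.01],"turn": [0,0,0]},
    {"linear": [0.04,0,0.01],"turn": [0,0,0]}
  ]
}}

```text
t: 16.45
tcp_pos: [0.6348, -0.113, 0.0107]
tool_rot: [[-0.3, 0.953, -0.047], [0.945, 0.304, 0.123], [0.132, -0.007, -0.991]]
ft_force: [-0.2, -1.1, 1.3]
finger_gap: 0.0299
```

Emit:
{"method": "arm_command", "body": {
  "targets": [
    {"linear": [0.02,0,0],"turn": [0,0,0]},
    {"linear": [0.04,0,0.01],"turn": [0,0,0]},
    {"linear": [0.04,0,0.01],"turn": [0,0,0]}
  ]
}}

```text
t: 16.7
tcp_pos: [0.6344, -0.1118, 0.0106]
tool_rot: [[-0.3, 0.953, -0.047], [0.945, 0.304, 0.124], [0.132, -0.007, -0.991]]
ft_force: [0.3, -0.3, 1.9]
finger_gap: 0.03
```

```bash
python3 - <<'E'
from h import *
s=read_state();print(s['tcp_pos'],w2l(s['tcp_pos']),Rl.T@s['ft_force'][:2])
im=cams.get_image('scene')
a=cv2.resize(im[190:275,270:400],None,fx=6,fy=6,interpolation=2);cv2.imwrite('pics/scene13.png',a)
im=cams.get_image('side')
cv2.imwrite('pics/side13.png',cv2.resize(im[180:310,230:380],None,fx=5,fy=4.5,interpolation=2))
E
```

```text
[ 0.6344 -0.1118  0.0106] [-0.0464 -0.1289] [ 0.2525 -0.3613]
```

View pics/scene13.png

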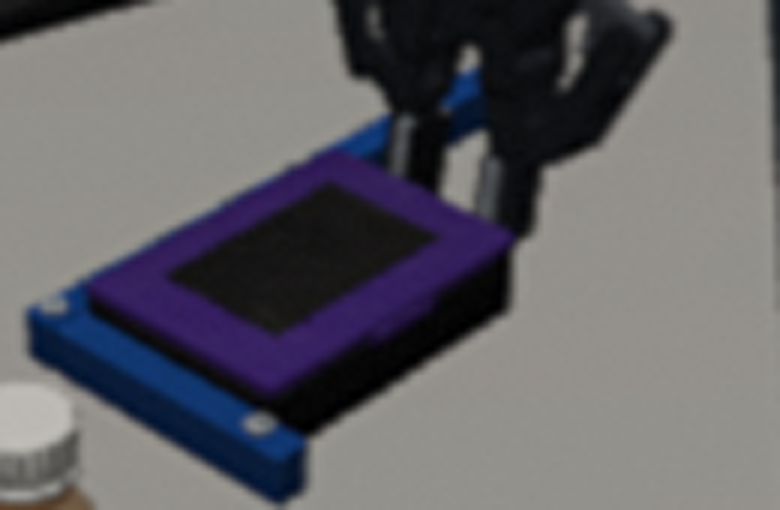

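View pics/side13.png

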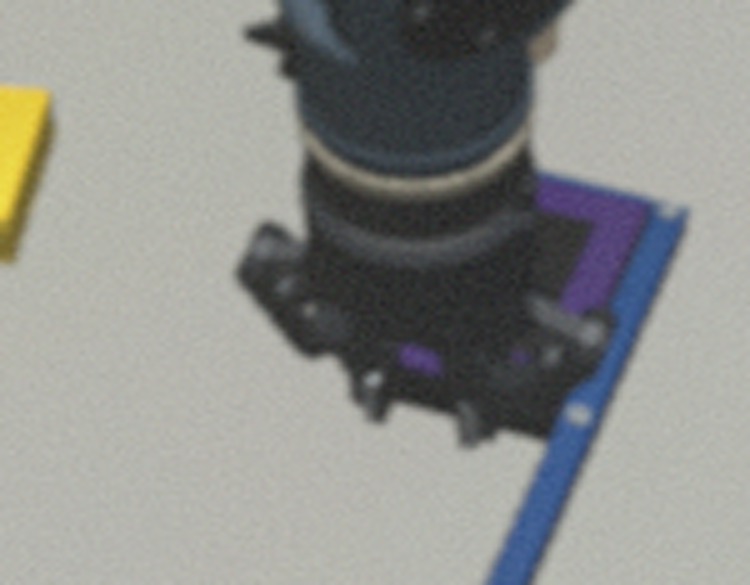

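Emit:
{"method": "arm_command", "body": {
  "targets": [
    {"linear": [0.02,0,0],"turn": [0,0,0]},
    {"linear": [0.04,0,0.01],"turn": [0,0,0]},
    {"linear": [0.04,0,0.01],"turn": [0,0,0]}
  ]
}}

```text
t: 17.05
tcp_pos: [0.6342, -0.1114, 0.0105]
tool_rot: [[-0.3, 0.953, -0.046], [0.945, 0.304, 0.122], [0.13, -0.007, -0.991]]
ft_force: [0.7, -3.8, 0.3]
finger_gap: 0.0299
```

Emit:
{"method": "arm_command", "body": {
  "targets": [
    {"linear": [0.02,0,0],"turn": [0,0,0]},
    {"linear": [0.04,0,0.01],"turn": [0,0,0]},
    {"linear": [0.04,0,0.01],"turn": [0,0,0]}
  ]
}}

```text
t: 17.3
tcp_pos: [0.634, -0.1113, 0.0106]
tool_rot: [[-0.3, 0.953, -0.046], [0.945, 0.303, 0.12], [0.129, -0.007, -0.992]]
ft_force: [0.2, -6.0, 0.7]
finger_gap: 0.0299
```

It's home against the short fence: the force rose to 6 N with no further motion. Backing off.

Emit:
{"method": "arm_command", "body": {
  "targets": [
    {"linear": [-0.3,0,-0.04],"turn": [0,0,0]},
    {"linear": [-0.8,0,-0.1],"turn": [0,0,0]},
    {"linear": [-1.4,0,-0.2],"turn": [0,0,0]},
    {"linear": [-1.5,0,-1],"turn": [0,0,0]},
    {"linear": [-1.5,0,-2.2],"turn": [0,0,0]},
    {"linear": [-1.5,0,-3.4],"turn": [0,0,0]},
    {"linear": [-1.5,0,-4.6],"turn": [0,-4,0]},
    {"linear": [-1.5,0,-5.5],"turn": [0,-8,0]},
    {"linear": [-1.5,0,-5.5],"turn": [0,-8,0]}
  ]
}}

```text
t: 18.05
tcp_pos: [0.6584, -0.1715, 0.1774]
tool_rot: [[-0.306, 0.952, 0.01], [0.952, 0.306, -0.013], [-0.015, 0.005, -1.0]]
ft_force: [0.8, 0.5, 2.1]
finger_gap: 0.03
```

Emit:
{"method": "arm_command", "body": {
  "targets": [
    {"linear": [-1,-1,-0.5],"turn": [0,0,0]},
    {"linear": [-1.5,-2,-0.5],"turn": [0,0,0]},
    {"linear": [-2,-3,-0.5],"turn": [0,0,0]},
    {"linear": [-2,-4,-0.5],"turn": [0,0,0]},
    {"linear": [-2,-5,-0.5],"turn": [0,0,0]},
    {"linear": [-2,-6,-0.5],"turn": [0,0,0]},
    {"linear": [-2,-6,-0.5],"turn": [0,0,0]},
    {"linear": [-2,-6,-0.5],"turn": [0,0,0]}
  ]
}}

```text
t: 18.72
tcp_pos: [0.5004, -0.2838, 0.1839]
tool_rot: [[-0.302, 0.953, -0.005], [0.953, 0.302, -0.006], [-0.004, -0.007, -1.0]]
ft_force: [0.5, -0.1, -0.2]
finger_gap: 0.0296
```

```bash
python3 - <<'E'
from h import *
s=read_state();print(s['t'],s['tcp_pos'],s['ft_force'])
im=cams.get_image('scene');cv2.imwrite('pics/scene14f.png',im)
a=cv2.resize(im[190:275,260:390],None,fx=6,fy=6,interpolation=2);cv2.imwrite('pics/scene14.png',a)
im=cams.get_image('side');cv2.imwrite('pics/side14f.png',im)
cv2.imwrite('pics/side14.png',cv2.resize(im[205:305,280:390],None,fx=6,fy=6,interpolation=2))
E
```

```text
18.7167 [ 0.5004 -0.2838  0.1839] [ 0.5026 -0.1079 -0.1873]
```

View pics/scene14.png

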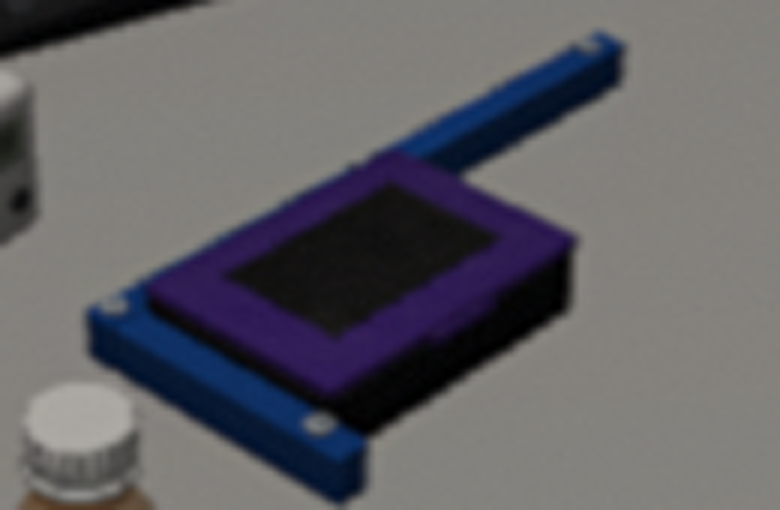

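View pics/side14.png

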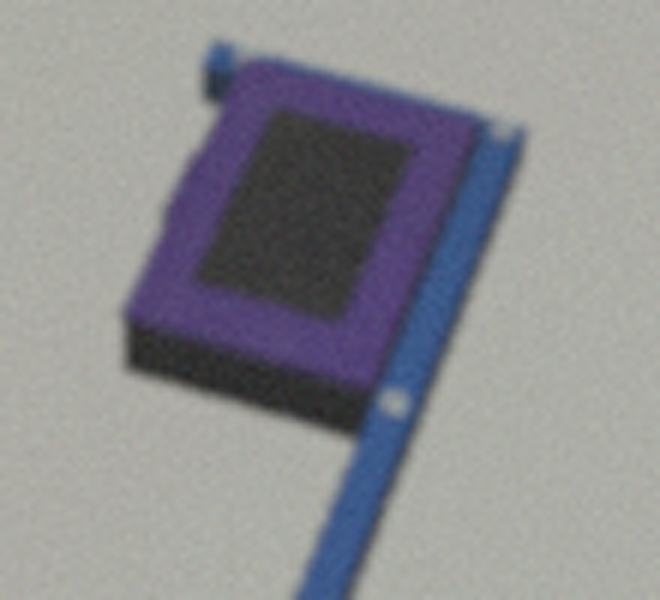

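View pics/side14f.png

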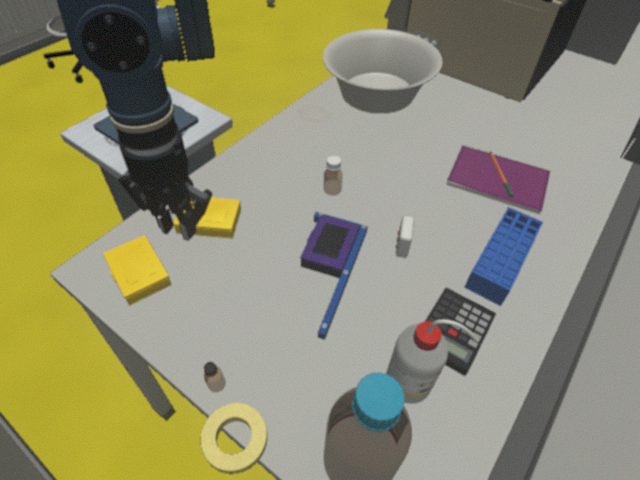

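```bash
python3 - <<'E'
from h import *
D={'side':((280,205),[(252,60),(478,121),(373,388),(128,313)],[(500,131),(396,402)]),
'scene':((260,190),[(335,396),(147,290),(402,150),(577,238)],[(114,304),(320,423),(590,45)])}
for n,(o,P,S) in D.items():
    m=cams.camera_model(n);f=lambda q:(np.array(q)+.5)/6-.5+o
    w=np.array([w2l(p) for p in px2w(m,f(P),.032)]);print(n,w*1e3,'centre',w.mean(0)*1e3)
    print('yaws',np.arctan2(*(w[1]-w[0])[::-1]),np.arctan2(-(w[1]-w[2])[0],(w[1]-w[2])[1]))
    print('screws',np.array([w2l(p) for p in px2w(m,f(S),.023)])*1e3)
    a=cv2.imread(f'pics/{n}0.png');b=cv2.imread(f'pics/{n}14f.png')
    B=((310,150,360,200),(390,205,420,262),(198,355,230,395)) if n=='side' else ((258,250,292,308),(235,198,270,240),(430,172,455,210))
    for x0,y0,x1,y1 in B:
        A=a[y0:y1,x0:x1].astype(np.float32).mean(2);C=b[y0:y1,x0:x1].astype(np.float32).mean(2)
        print(' shift px',cv2.phaseCorrelate(A,C)[0])
E
```

```text
side [[ -80.2391   -0.1978]
 [  -0.3705    0.4227]
 [   0.8177 -117.5363]
 [ -80.0209 -117.0518]] centre [-39.9532 -58.5908]
yaws 0.007769220686379795 0.01007270133503529
screws [[   6.3167    6.8467]
 [   7.6081 -113.5717]]
 shift px (0.01550101404626858, 0.038825288864995144)
 shift px (0.10269244397674804, -0.007232953288934141)
 shift px (-0.37138906231285773, -0.042591390800808426)
scene [[ -85.9863    2.1345]
 [  -3.764     2.4641]
 [  -3.4954 -118.3038]
 [ -82.4825 -117.2929]] centre [-43.932  -57.7495]
yaws 0.004009599403333359 0.00222390301955618
screws [[   7.8825    6.4298]
 [ -83.8559    6.3733]
 [   7.6581 -235.9807]]
 shift px (0.01855513459063829, -0.030978296248502346)
 shift px (0.039227167099870286, 0.5172303170155921)
 shift px (0.3451611980997864, 0.42841267512896053)
```

```bash
python3 - <<'E'
from h import *
m=cams.camera_model('scene')
for p in px2w(m,(np.array([(226,269),(392,178)])+.5)/4-.5+[230,170],.032):print(w2l(p)*1e3)
m=cams.camera_model('side')
P=np.array([(652,212),(560,412)])+.5
for p in px2w(m,P/[5,4.5]-.5+[230,180],.032):print(w2l(p)*1e3)
E
```

```text
[-3.9532 -2.7129]
[  -3.7948 -121.1874]
[ 2.536  -4.1515]
[   1.9025 -121.7969]
```

```bash
python3 - <<'E'
from h import *
im=cv2.imread('pics/side14f.png')
a=cv2.resize(im[180:310,230:380],None,fx=5,fy=4.5,interpolation=2);b=cv2.imread('pics/side9.png');c=cv2.imread('pics/side8.png')
cv2.imwrite('pics/cmp.png',np.hstack([c[180:460,520:720],b[180:460,520:720],a[180:460,520:720]]))
E
```

```text
(no output)
```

View pics/cmp.png

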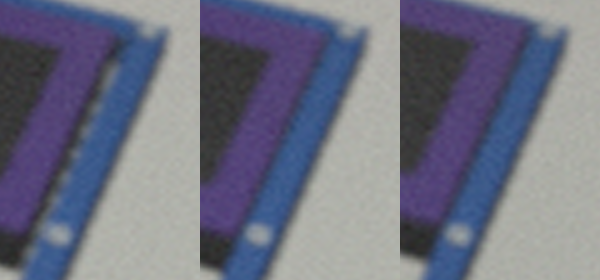

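The comparison shows a 4–5 mm gap before contact (left), the pressed state (middle) and the final state (right). The final state has the same flush line as the pressed one, so I'll hand in.

```bash
python3 -c "
from cell import workorder
print(workorder.sign_off())"
```

```text
the job is handed in; nothing more can be done
None
```

I pushed the tip box along the bench with two fingers: left towards the short fence, then ahead onto the long fence, then left again until it was home. The arm then moved clear and I handed the job in at about 19 s of the 72 s allowed.

**Contact:** the push force rose to about 3.6 N at the long fence and about 6 N at the short fence while the tool stopped advancing, which I took as contact with each fence.

**Position:** in the final pictures the box is square to the fences within about 0.01 rad. The side and scene cameras disagree by about 4 mm on the box's far edge:

| Camera | Far edge off the long fence (mm) |
|---|---|
| Side | 0 to 1 past it |
| Scene | about 3.6 short |

The two cameras already differed by about 4 mm on the box before I moved it, so I put this down to calibration. Taken alone, the scene reading would put the box near the 4 mm limit. The side picture shows no gap at the fence and looks the same as when the box was pressed.

**Bystanders:** the amber bottle, timer and vial moved by at most about half a pixel in both views. No force was felt while backing away, and the last picture shows the hand clear of everything.

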